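# Spline key into the rotator's brake socket

### The arm

A 6-joint arm with a two-finger parallel gripper is mounted at the origin on the work surface. World frame = base frame: x ahead of the robot, y to its left, z up, the work surface at z = 0. Lengths are in m, angles in degrees, forces in N, time in s.
With the tool pointing down it reaches from about 0.4 to 0.825 m from the base axis. Payload 7 kg.
Tool frame: the origin (TCP) lies between the finger pads; the fingertips stand 14 mm ahead of it and the grasp point (between the pads) lies 5 mm behind it; z points along the fingers, y is the line along which they close (so a half turn about z gives the same grasp; the last joint's range is limited). The gripper opens to 88 mm and grips with 3 to 60 N. Pads are 19 mm wide; open, the fingers measure 130 mm over their backs; the gripper's body (78 mm by 193 mm) begins 47 mm behind the grasp point.
Start: joints at [-52.076, 20.546, 0.682, 0, -70.136, -16.507], TCP at [0.246, -0.628, 0.241] pointing down, gripper open.
Joint ranges: [-176.03, 176.03], [-82.01, 121.73], [-58.28, 71.71], [-173.87, 95.51], [-174.79, -0.11], [-173.66, 173.66]. Speed limits (degrees/s): [136.94, 136.94, 172.46, 180, 180, 180].

### API

Orientations are given as [roll, pitch, yaw] about the fixed x, y, z axes, in that order (R = Rz(yaw) Ry(pitch) Rx(roll)).
In Python, from plant import status, cams, job gives the robot as it stands. The module is installed in compiled form; this text tells all that it offers.
- The arm moves only by the tool step_arm, never from a script. Its arguments are lists of equal length, an entry for each row: "xyz": the shift along the tool's x, y, z each as a share of 20 cm, from -1 to 1, a list of three; "yaw": the turn about the tool's z as a share of 360 degrees, from -1 to 1; "claw": the closure, from -1 (fully open) to 1 (shut). A call has 1 to 20 rows; each row is the pose to reach, as a shift and turn from the pose commanded when the call began, along the tool's axes at that moment, turning the shorter way round; what a row does not reach only later rows make up. A row lasts 1/12 s, in which the tool goes at most 41.7 mm and 7.16 degrees, less where a joint would pass 70% of its speed; a pose out of reach is approached as far as the arm can. A call with a number of a shift or a turn outside -1 to 1 is refused whole. A call with a gripper value outside its range is refused whole. The fingers move at their own pace and stop on an object; "grip_force" is the grip in N (left out, the last holds). Time passes only in rows, so rows that repeat a pose let the fingers close. It gives the time, the measured TCP pose, the force, the opening and the grip force at its end, in the units of the state.
- status.get_state(): the state, without advancing time (a new reading comes with each control period).
- cams.capture(name): name is "scene" or "top"; returns (picture, depth): 480x640x3 uint8, blue, green, red; 480x640 float32, m along the optical axis (not along the pixel's ray), 0 where there is no reading.
- cams.calibration(name): a dict with "mtx" (3x3 intrinsics, pixels), "camera_from_world" (4x4, takes a point from world to camera coordinates). Camera axes: x right, y down, z forward; pixel columns grow to the right and rows downward; lengths in m; the calibration is good to about 2 mm. A picture is of the moment at which its call begins. calibration takes no time and is no camera call.
- job.close_job(): hands the job in; it is judged then, once.
The state is a dict: "time_s": time; "joints": joint angles; "qd": joint speeds; "joint_torque": joint torques, N m; "tcp_pos": TCP position; "eef_rot": TCP orientation; "contact_force": force on the tool from outside, world axes, zero at the start; "moment": the same for the moment, N m; "gripper_width": finger opening in m; "gripper_force": force on a finger pad.
Only numpy, scipy, OpenCV 4.12 (cv2) and the standard library are available. Lean on these libraries where they do the work, as an engineer would, in place of code of your own. Each camera call takes 0.05 s, during which the arm holds its last target. There are 200 camera calls.

### The job

The antenna rotator's gearbox sits in the bench clamp. First press its hinged terminal cover down until the catch snaps and holds it shut on its own; then take the flat-gripped spline key (not the round-knobbed spindle) from its stand, turn it until its splines mesh with the cross-shaped socket in the hub, push it fully home so that its collar is down on the hub, and keep it pressed there against the brake spring. Finish while still gripping the key and pressing it home, with the cover still shut, and leave the spindle, scanner, pen cup and mug where they stand.

Things in the scene. Friction and masses are not known exactly. Their poses are not given: they have to be found in the camera images.
- rotator: Grey gearbox 100 x 190 mm (its x by y) fixed in a chrome bench clamp; position and yaw (within 0.4 rad) vary. Origin on the desk under its centre. Deck 68 mm above the desk. Dark hub on its -y half (axis x 0, y -48 mm); terminal bay (walls to 90 mm) and cover on its +y half (centre y +48.5). Small catch housing outside the cover's free edge: x -53 to -67 mm, up to 97 mm high.
- cover (a joint): Hinge of the grey terminal cover, rad: 0 shut and level, grows opening upward; starts at 0.5 to 1.0. Plate 86 mm wide, 5 thick, free edge 87 mm from the hinge. Hinge at the bay's far (+x) rim, free edge towards gearbox -x. Stays where left (friction 0.06 N m). Below about 0.12 its bump meets a sprung catch: about 6 N at cover_press snaps it past; below about 0.05 the catch holds it shut.
- cover_hinge (a point): Point on the cover's hinge axis, middle of its width, 92.5 mm above the desk; moves with the gearbox. Its y axis is the hinge axis (the frame turns with the cover).
- cover_press (a point): Point on the cover's upper (outer) face, mid-width, 62 mm from the hinge axis towards the free edge (and 2.5 mm off the plate's mid-plane); when shut it is 95 mm above the desk. Its z axis is the plate's outward normal.
- key: Steel spline key, 0.1 to 0.2 kg, upright at any yaw in a wooden stand (68 mm wide, 40 high), stem in its 36 mm hole. Origin: centre of collar underside, 40 mm above the desk. Above it: collar 50 mm wide, 6 thick, then flat grip 36 (x) by 14 (y) by 46 tall, top 52 over origin. Below: 28 mm stem, a cross of ribs along x and y, 30 mm across, 8 thick (last 4 mm: 26 by 5). Fits at any quarter turn.
- key_grip (a point): Point on the key's axis inside the flat grip, 32 mm above the key's origin.
- key_tip (a point): Lower end of the key's stem, on its axis, 28 mm below the key's origin.
- socket (a point): Centre of the socket's mouth, 104 mm above the desk, in the top of the dark hub (54 mm wide, 36 tall). x and y axes lie along the two crossing slots, each 11 mm wide, 40 long, edges chamfered 3 mm. Hub set within 0.7 rad of the gearbox, stiff to turn (0.5 N m). A spring plunger waits 20 mm below the mouth. With the key home, the key's origin is at this point.
- plunger (a joint): Travel of the brass brake plunger (10 mm across) on the hub's axis inside the socket, m, downward: 0 = up, 0.008 when the key's collar is down on the hub (0.010 is its stop). Spring: 4 N at 0, 8 N at 0.008, so it lifts the key again when nobody presses.
- spindle: Loose bystander in a second, identical stand at least 90 mm away (the two stands swap places): same collar, but a round knob grip 28 mm across and 46 mm tall, plain round stem. Origin: centre of the collar's underside. Leave it in its stand.
- scanner: Loose bystander: black handheld radio lying flat, 60 x 115 x 30 mm plus a 90 mm stub antenna towards its +y. Origin: centre of its underside.
- pen_cup: Loose bystander: blue ceramic pen cup, 76 mm across, 95 mm high, pens to 145 mm. Origin: centre of its underside.
- mug: Loose bystander: white mug, 80 mm across, 90 mm high. Origin: centre of its underside.
Things that resemble listed ones, but are neither listed nor needed, are in the scene too. What is shaped like the key but blue or purple is not meant.

How it is judged:
By the outcome, as a careful person would: the job done as asked, in the order asked, and still so for the second after the job is handed in, while the arm keeps its last pose, push and grip.
It also fails if it takes over 59 s, if anything falls off the work surface, if the arm or the gripper's body presses on something with over 40 N, if the wrist force passes 120 N, or if a joint passes its speed limit or range.

## Working session

There is one attempt and no reset: what is moved stays moved. The work goes in short steps, Python scripts to look and compute and a tool call to move; the robot and the scene stay as the last step left them, time stands still between calls to the robot, and variables do not carry over. Pictures are saved under pics/ and viewed, at most 10 in all, crops included, and the job is handed in when it is done.

Besides the shell and the picture viewer there is one more tool, called after ">>>" as name(argument=value, ...), one argument or row to a line, values as JSON. step_arm: Moves the arm, as the interface text tells. Shift numbers are shares of 20 cm and turn numbers shares of 360 degrees, none past 1 either way. Its arguments: {"type":"object","properties":{"xyz":{"type":"array"},"yaw":{"type":"array"},"claw":{"type":"array"},"grip_force":{"type":"number"}},"required":["xyz","yaw","claw"]}

```bash
mkdir -p pics; cat > h.py <<'E'
import numpy as np, cv2
from plant import status, cams, job
def cap(n,tag):
    p,d=cams.capture(n); cv2.imwrite(f'pics/{tag}.png',p); np.save(f'pics/{tag}_d.npy',d); return p,d
def pts(n,d):
    c=cams.calibration(n); K=c['mtx']; T=np.linalg.inv(c['camera_from_world'])
    v,u=np.mgrid[:480,:640]
    P=np.stack([(u-K[0,2])/K[0,0]*d,(v-K[1,2])/K[1,1]*d,d],-1)
    W=P@T[:3,:3].T+T[:3,3]; W[d<=0]=np.nan; return W
E
python3 - <<'E'
from h import *
for n in('scene','top'):
    p,d=cap(n,n+'0'); c=cams.calibration(n); print(c['mtx'][0,0],np.linalg.inv(c['camera_from_world'])[:3].round(3).tolist(),(d>0).mean())
print(status.get_state())
E
```

```text
514.0411894259182 [[-0.781, 0.515, -0.353, 0.977], [0.625, 0.651, -0.431, 0.572], [0.008, -0.557, -0.83, 1.085]] 0.9960807291666667
524.3690064971471 [[-0.027, -0.987, 0.156, 0.366], [-1.0, 0.027, 0.002, 0.05], [-0.006, -0.156, -0.988, 1.201]] 0.9959733072916667
{'time_s': 0.1, 'joints': array([-5.20767460e+01,  2.05881002e+01,  6.41557724e-01, -1.73238705e-02,
       -7.01370468e+01, -1.65054939e+01]), 'qd': array([-0.02410738, -0.10316269,  0.1407779 ,  0.12616417,  0.02601352,
       -0.03899965]), 'joint_torque': array([ 3.48651702e-04, -5.84162843e+01,  2.93752706e+01,  7.01545045e+00,
        1.01451343e-02, -4.51615892e-05]), 'tcp_pos': array([ 0.2463034 , -0.62802757,  0.23972824]), 'eef_rot': array([ 1.79915228e+02, -8.13496872e-03, -1.58588132e+02]), 'contact_force': array([-1.50705012, -0.60625282, -0.28586403]), 'moment': array([-0.00876487, -0.0378131 , -0.00201024]), 'gripper_force': 0.0, 'gripper_width': 0.08765525520345133}
```

View pics/scene0.png

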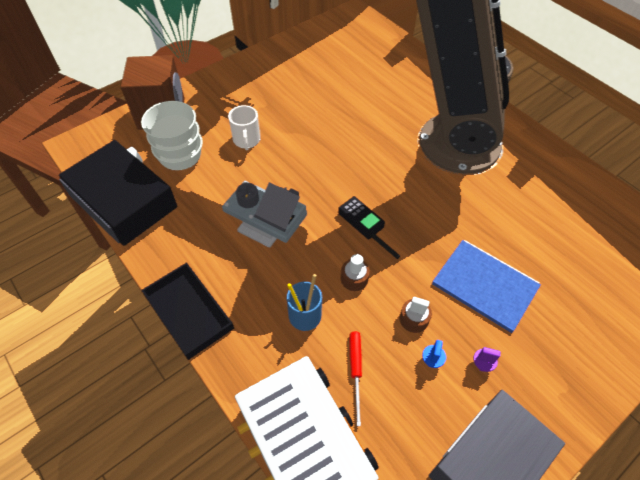

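View pics/top0.png

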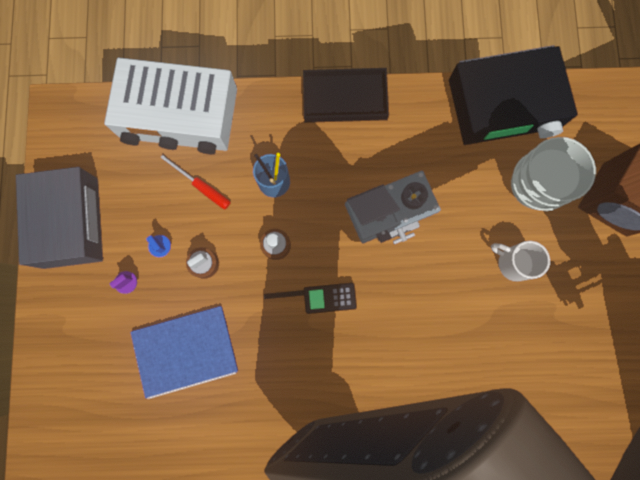

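The scene image shows the gearbox near (265,207), spindle (356,270), key (416,312). The top image shows the gearbox at (393,206) with its hub at (413,193), the key at (201,262) and the spindle at (274,242).

```bash
python3 - <<'E'
from h import *
t=cv2.imread('pics/top0.png');s=cv2.imread('pics/scene0.png')
f=lambda im,x,y,w,h,k:cv2.resize(im[y:y+h,x:x+w],None,fx=k,fy=k,interpolation=cv2.INTER_CUBIC)
a=f(t,335,160,120,90,3.333)[:300,:400]; b=f(s,215,170,100,75,4); c=f(t,171,237,60,45,400/60); e=f(s,390,285,60,45,400/60)
cv2.imwrite('pics/m1.png',np.vstack([np.hstack([x[:299,:399] for x in q]) for q in((a,b),(c,e))]))
Wt=pts('top',np.load('pics/top0_d.npy'));Ws=pts('scene',np.load('pics/scene0_d.npy'))
for nm,W,uv in(('top',Wt,[(413,193),(201,262),(195,270),(201,257),(274,242),(370,205),(395,225),(330,298),(272,175),(525,260),(250,280)]),('scene',Ws,[(416,312),(420,303),(356,262),(247,190),(276,205)])):
    for u,v in uv: print(nm,u,v,W[v,u].round(3))
# plan heights: hub top
for nm,W,lo,hi,box in(('hub',Wt,.098,.109,(395,175,440,215)),('hubS',Ws,.098,.109,(225,175,265,215)),('keytop',Wt,.086,.1,(175,235,230,290)),('keytopS',Ws,.086,.1,(395,285,440,335)),('spinS',Ws,.086,.1,(335,245,375,290)),('spin',Wt,.086,.1,(250,220,300,265)),('collar',Wt,.043,.049,(175,235,230,290)),('collarS',Ws,.043,.049,(395,285,440,335))):
    x0,y0,x1,y1=box; P=W[y0:y1,x0:x1].reshape(-1,3); P=P[(P[:,2]>lo)&(P[:,2]<hi)]
    r=cv2.minAreaRect((P[:,:2]*1000).astype(np.float32)); print(nm,len(P),P.mean(0).round(4),r)
E
```

```text
top 413 193 [ 0.63  -0.159  0.075]
top 201 262 [0.491 0.308 0.068]
top 195 270 [0.477 0.326 0.045]
top 201 257 [0.5   0.303 0.091]
top 274 242 [0.528 0.147 0.092]
top 370 205 [ 0.597 -0.059  0.115]
top 395 225 [ 0.558 -0.114  0.087]
top 330 298 [0.408 0.03  0.027]
top 272 175 [0.699 0.157 0.005]
top 525 260 [ 0.482 -0.418  0.007]
top 250 280 [nan nan nan]
scene 416 312 [0.502 0.322 0.047]
scene 420 303 [0.501 0.322 0.09 ]
scene 356 262 [0.542 0.16  0.092]
scene 247 190 [ 0.615 -0.169  0.084]
scene 276 205 [ 0.599 -0.065  0.117]
hub 315 [ 0.6219 -0.1578  0.1025] ((622.7138671875, -158.1667022705078), (51.668182373046875, 51.79485321044922), 88.50338745117188)
hubS 276 [ 0.6268 -0.1392  0.1022] ((623.1625366210938, -127.84510040283203), (51.6545295715332, 110.6230239868164), 5.5287065505981445)
keytop 107 [0.4946 0.3154 0.0905] ((495.31732177734375, 315.4945068359375), (15.040613174438477, 35.686092376708984), 35.561946868896484)
keytopS 101 [0.4982 0.3196 0.09  ] ((498.40283203125, 319.330078125), (15.253873825073242, 35.14128875732422), 33.14371871948242)
spinS 100 [0.5369 0.1546 0.0903] ((536.3485107421875, 154.1392364501953), (26.176620483398438, 24.22998046875), 33.78789138793945)
spin 127 [0.5325 0.1504 0.0904] ((532.671142578125, 150.50936889648438), (26.02585792541504, 25.82583999633789), 42.7525749206543)
collar 171 [0.4922 0.3105 0.0451] ((491.74127197265625, 316.1156005859375), (46.951087951660156, 59.82644271850586), 61.9648551940918)
collarS 143 [0.5069 0.3239 0.0451] ((505.5299072265625, 324.29071044921875), (43.11263656616211, 52.32673263549805), 25.852514266967773)
```

View pics/m1.png

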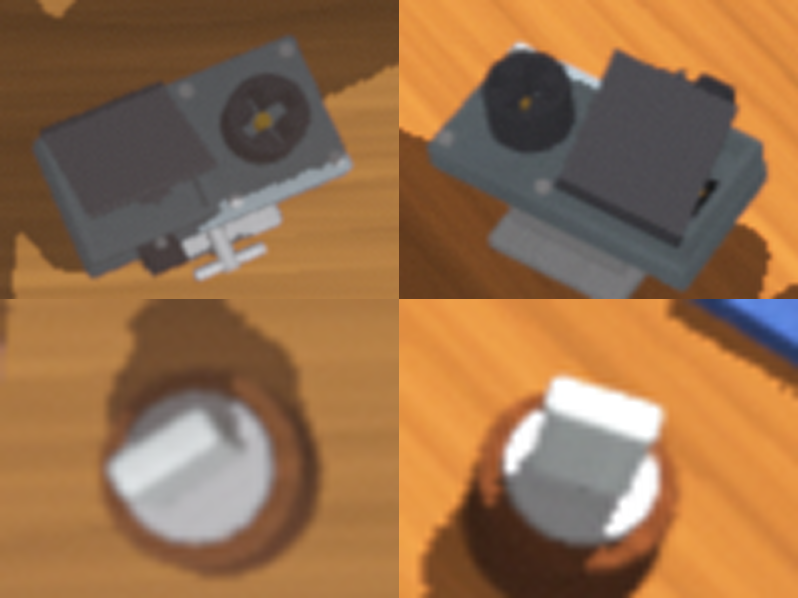

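Mosaic: the hub cross is at crop (262,120) in the top view with the cover to its left, and the catch housing is at (160,250). The lower panels show the key's flat grip, its long axis at about -55°.

```bash
python3 - <<'E'
from h import *
I={n:cv2.imread(f'pics/{n}0.png') for n in('top','scene')}
W={n:pts(n,np.load(f'pics/{n}0_d.npy')) for n in I}
def pca(P): 
    q=P[:,:2]-P[:,:2].mean(0); w,V=np.linalg.eigh(q.T@q); v=V[:,1]; return np.degrees(np.arctan2(v[1],v[0]))%180
H={'top':np.array([.6227,-.158]),'scene':np.array([.626,-.156])}
for n in I:
    w=W[n]; g=I[n].astype(int)
    P=w.reshape(-1,3); P=P[np.linalg.norm(P[:,:2]-H[n],axis=1)<.034]; P=P[(P[:,2]>.098)&(P[:,2]<.109)]
    c,r=cv2.minEnclosingCircle((P[:,:2]*1000).astype(np.float32)); print(n,'hub',np.round(c,1),round(r,1))
    K=P  # key grip
    P=w.reshape(-1,3); P=P[np.linalg.norm(P[:,:2]-[.497,.317],axis=1)<.03]; P=P[P[:,2]>.087]; print(' key yaw',pca(P),P.mean(0))
    # gearbox deck
    P=w.reshape(-1,3); P=P[np.linalg.norm(P[:,:2]-[.6,-.11],axis=1)<.13]; D=P[(P[:,2]>.062)&(P[:,2]<.07)]
    print(' deck',len(D),cv2.minAreaRect((D[:,:2]*1000).astype(np.float32)))
    C=P[(P[:,2]>.108)]; C=C[np.linalg.norm(C[:,:2]-H[n],axis=1)>.036]
    for _ in range(3):
        m=C.mean(0); nn=np.linalg.svd(C-m,full_matrices=False)[2][2]; nn*=np.sign(nn[2]); C=C[abs((C-m)@nn)<.003]
    print(' cover',len(C),m.round(4),nn.round(3),'tilt',np.degrees(np.arccos(nn[2])),'dir',np.degrees(np.arctan2(nn[1],nn[0])),'zrange',C[:,2].min(),C[:,2].max())
    # rectified hub-top view at z=.104, plus depth-hole map
    c_=cams.calibration(n); s=np.arange(-.032,.032,.00016); 
    X,Y=np.meshgrid(c[0]/1000+s[::-1],c[1]/1000-s,indexing='ij') # up=+x,right=-y... 
    Y=c[1]/1000-np.tile(s,(len(s),1)); X=c[0]/1000+np.tile(s[::-1][:,None],(1,len(s)))
    q=np.stack([X,Y,np.full_like(X,.104),np.ones_like(X)],-1)@c_['camera_from_world'].T
    u=(q[...,:3]@c_['mtx'].T); u=(u[...,:2]/u[...,2:]).astype(np.float32)
    im=cv2.remap(I[n],u[...,0],u[...,1],cv2.INTER_CUBIC); im=cv2.convertScaleAbs(im,alpha=2.5 if n=='scene' else 2.0)
    cv2.imwrite(f'pics/hub_{n}.png',im)
a,b=[cv2.imread(f'pics/hub_{n}.png') for n in I]; cv2.imwrite('pics/hub.png',np.hstack([a[:400,:400],b[:400,:400]]))
E
```

```text
top hub [ 622.4 -158.1] 27.0
 key yaw 122.14917631202734 [0.4945632  0.31513089 0.09073929]
 deck 1547 ((600.9586791992188, -115.28553771972656), (107.88231658935547, 189.93753051757812), 21.562782287597656)
 cover 857 [ 0.588  -0.0678  0.1287] [0.557 0.216 0.802] tilt 36.66490645159484 dir 21.158081509968717 zrange 0.10806990650646875 0.14877727524688966
scene hub [ 625.8 -156. ] 28.8
 key yaw 121.3079903978233 [0.49818905 0.31902081 0.09033744]
 deck 710 ((609.4818115234375, -110.14881896972656), (101.07897186279297, 191.3693084716797), 20.38100242614746)
 cover 781 [ 0.5912 -0.0647  0.1272] [0.559 0.218 0.8  ] tilt 36.860569725552566 dir 21.34131159053527 zrange 0.10802826119125208 0.14716329387402582
```

View pics/hub.png

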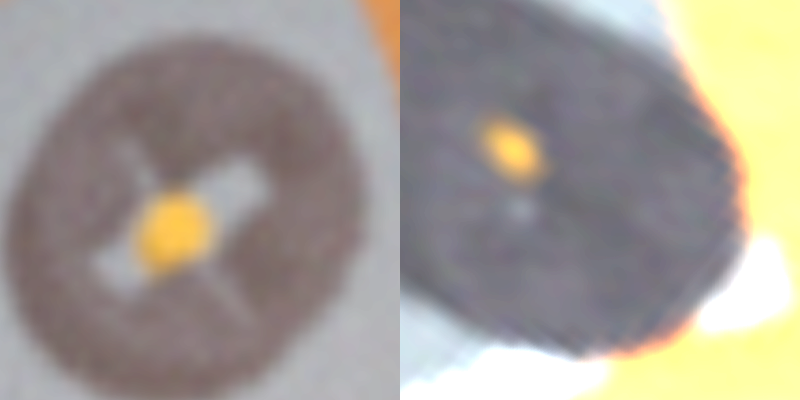

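Left panel: the rectified hub shows slots running (105,275)-(260,170), about -55°, and a perpendicular one. So slot yaw ≈ 35° mod 90, gearbox yaw ≈ 21.3°, cover 0.64 rad. Tool yaw (-158.6) already lines up with the gearbox, so I'll go above the cover with the fingers shut.

>>> step_arm(
  xyz=[
    [-1,0.795,0],
    [-1,0.795,0],
    [-1,0.795,0],
    [-1,0.795,0],
    [-1,0.795,0],
    [-1,0.795,0],
    [-1,0.795,0],
    [-1,0.795,0],
  ],
  yaw=[0,0,0,0,0,0,0,0],
  claw=[1,1,1,1,1,1,1,1],
  grip_force=20,
)

```text
time_s: 0.77
tcp_pos: [0.3759, -0.4052, 0.2408]
eef_rot: [-180.0, 0.0, -158.4]
contact_force: [-0.0, -0.4, -0.1]
gripper_width: 0.0397
gripper_force: 0.0
```

>>> step_arm(
  xyz=[
    [-1,0.795,0],
    [-1,0.795,0],
    [-1,0.795,0],
    [-1,0.795,0],
    [-1,0.795,0],
    [-1,0.795,0],
    [-1,0.795,0],
    [-1,0.795,0],
  ],
  yaw=[0,0,0,0,0,0,0,0],
  claw=[1,1,1,1,1,1,1,1],
)

```text
time_s: 1.43
tcp_pos: [0.5038, -0.185, 0.2401]
eef_rot: [180.0, -0.0, -158.4]
contact_force: [-0.6, -0.0, -0.8]
gripper_width: 0.0007
gripper_force: 0.0
```

```bash
cat >> h.py <<'E'
def go(x,y,z,yaw):
    s=status.get_state(); th=np.radians(s['eef_rot'][2]); d=np.array([x,y,z])-s['tcp_pos']
    R=np.array([[np.cos(th),np.sin(th),0],[np.sin(th),-np.cos(th),0],[0,0,-1]])
    dy=(yaw-s['eef_rot'][2]+180)%360-180
    print('tcp',s['tcp_pos'].round(4),'rot',s['eef_rot'].round(2),'t',round(s['time_s'],2),'F',s['contact_force'].round(1),'w',s['gripper_width'],'gf',s['gripper_force'],'| share',(R.T@d/.2).round(4),'yaw',round(-dy/360,4),'(tool-z sign)')
E
python3 -c "
from h import *
go(.567,-.075,.17,-158.6)"
```

```text
tcp [ 0.5038 -0.185   0.2401] rot [ 1.7998e+02 -4.0000e-02 -1.5843e+02] t 1.43 F [-0.6 -0.  -0.8] w 0.0007041715271525802 gf 0.0 | share [-0.4963  0.3953  0.3506] yaw 0.0005 (tool-z sign)
```

>>> step_arm(
  xyz=[
    [-0.5,0.395,0],
    [-0.5,0.395,0],
    [-0.5,0.395,0],
    [-0.5,0.395,0.2],
    [-0.5,0.395,0.35],
    [-0.5,0.395,0.35],
    [-0.5,0.395,0.35],
  ],
  yaw=[0,0,0,0,0,0,0],
  claw=[1,1,1,1,1,1,1],
)

```text
time_s: 2.02
tcp_pos: [0.5658, -0.0779, 0.1695]
eef_rot: [180.0, -0.2, -158.6]
contact_force: [0.5, 0.8, 1.2]
gripper_width: 0.0003
gripper_force: 0.0
```

>>> step_arm(
  xyz=[
    [0,0,0.02],
    [0,0,0.04],
    [0,0,0.06],
    [0,0,0.08],
    [0,0,0.1],
    [0,0,0.12],
    [0,0,0.14],
    [0,0,0.16],
    [0,0,0.18],
    [0,0,0.2],
    [0,0,0.2],
  ],
  yaw=[0,0,0,0,0,0,0,0,0,0,0],
  claw=[1,1,1,1,1,1,1,1,1,1,1],
)

```text
time_s: 2.93
tcp_pos: [0.5665, -0.0761, 0.1295]
eef_rot: [180.0, -0.1, -158.6]
contact_force: [-0.4, 1.2, 0.7]
gripper_width: 0.0006
gripper_force: 0.0
```

```bash
python3 -c "
from h import *
cap('top','top1');p,d=cap('scene','scene1');go(.567,-.075,.11,-158.6)
t=cv2.imread('pics/top1.png');cv2.imwrite('pics/m2.png',np.hstack([cv2.resize(p[130:280,180:350],None,fx=2.3,fy=2.3),cv2.resize(t[120:270,320:490],None,fx=2.3,fy=2.3)]))"
```

```text
tcp [ 0.5669 -0.0762  0.1303] rot [ 1.8000e+02 -3.0000e-02 -1.5858e+02] t 3.03 F [-0.3  0.2  0.4] w 0.0005421356076200389 gf 0.0 | share [-0.0026  0.0054  0.1015] yaw 0.0001 (tool-z sign)
```

View pics/m2.png

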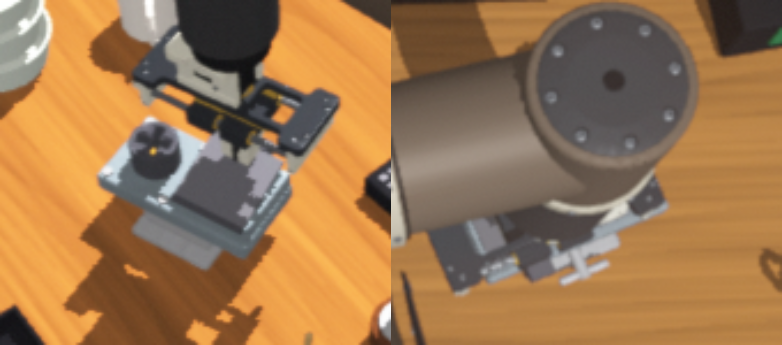

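The left panel shows the shut fingers centred on the cover at (240,150), already pushing it down. I'll keep going slowly through the catch.

>>> step_arm(
  xyz=[
    [0,0,0.015],
    [0,0,0.03],
    [0,0,0.045],
    [0,0,0.06],
    [0,0,0.07],
    [0,0,0.08],
    [0,0,0.09],
    [0,0,0.1],
    [0,0,0.105],
    [0,0,0.11],
    [0,0,0.11],
    [0,0,0.11],
  ],
  yaw=[0,0,0,0,0,0,0,0,0,0,0,0],
  claw=[1,1,1,1,1,1,1,1,1,1,1,1],
)

```text
time_s: 4.03
tcp_pos: [0.5668, -0.0763, 0.109]
eef_rot: [-180.0, -0.0, -158.6]
contact_force: [-3.9, -0.5, 7.5]
gripper_width: -0.0001
gripper_force: 3.6
```

>>> step_arm(
  xyz=[
    [0,0,0.007],
    [0,0,0.014],
    [0,0,0.014],
    [0,0,0.014],
  ],
  yaw=[0,0,0,0],
  claw=[1,1,1,1],
)

```text
time_s: 4.37
tcp_pos: [0.5669, -0.0764, 0.1083]
eef_rot: [-179.9, 0.0, -158.5]
contact_force: [-10.6, 2.2, 24.5]
gripper_width: 0.0005
gripper_force: 12.2
```

Firm stop at the shut height. Retract, then check the cover.

>>> step_arm(
  xyz=[
    [0,0,-0.05],
    [0,0,-0.2],
    [0,0,-0.4],
    [0,0,-0.6],
    [0,0,-0.6],
  ],
  yaw=[0,0,0,0,0],
  claw=[1,1,1,1,1],
)

```text
time_s: 4.78
tcp_pos: [0.5712, -0.0764, 0.2344]
eef_rot: [-179.7, 0.7, -158.5]
contact_force: [1.6, 0.9, 1.1]
gripper_width: 0.0008
gripper_force: 0.0
```

```bash
python3 -c "
from h import *
go(.4964,.3171,.2,-57)"
```

```text
tcp [ 0.5712 -0.0764  0.2344] rot [-179.72    0.67 -158.5 ] t 4.78 F [1.6 0.9 1.1] w 0.0007954163109080146 gf 0.0 | share [-0.3732  1.9674  0.1721] yaw -0.2819 (tool-z sign)
```

>>> step_arm(
  xyz=[
    [-0.187,0.98,0],
    [-0.187,0.98,0],
    [-0.187,0.98,0],
    [-0.187,0.98,0],
    [-0.187,0.98,0],
    [-0.187,0.98,0],
    [-0.187,0.98,0],
    [-0.187,0.98,0],
    [-0.187,0.98,0],
    [-0.187,0.98,0],
    [-0.187,0.98,0],
    [-0.187,0.98,0],
    [-0.187,0.98,0],
    [-0.187,0.98,0],
    [-0.187,0.98,0],
    [-0.187,0.98,0],
  ],
  yaw=[-0.282,-0.282,-0.282,-0.282,-0.282,-0.282,-0.282,-0.282,-0.282,-0.282,-0.282,-0.282,-0.282,-0.282,-0.282,-0.282],
  claw=[1,0,-1,-1,-1,-1,-1,-1,-1,-1,-1,-1,-1,-1,-1,-1],
)

```text
time_s: 6.12
tcp_pos: [0.5303, 0.12, 0.2257]
eef_rot: [-180.0, 0.0, -57.2]
contact_force: [0.1, -0.2, -0.0]
gripper_width: 0.0871
gripper_force: 0.0
```

```bash
python3 -c "
from h import *
go(.4964,.3171,.2,-57)
for n in('top','scene'):
    p,d=cap(n,n+'2'); P=pts(n,d).reshape(-1,3)
    # cover area
    l=(P[:,:2]-[.6067,-.1117])@np.array([[.932,-.363],[.363,.932]]); C=P[(abs(l[:,0]+5)<35)&(abs(l[:,1]-48)<35)] if 0 else P[(abs(l[:,0]+.003)<.033)&(abs(l[:,1]-.0485)<.033)]
    C=C[C[:,2]<.16]; m=C.mean(0); nn=np.linalg.svd(C-m,full_matrices=False)[2][2]; print(n,len(C),m,nn,'z',np.percentile(C[:,2],[2,50,98]))
"
```

```text
tcp [0.5303 0.12   0.2257] rot [-1.7999e+02  1.0000e-02 -5.7170e+01] t 6.12 F [ 0.1 -0.2 -0. ] w 0.08710282047457032 gf 0.0 | share [-0.9198 -0.3917  0.1284] yaw -0.0005 (tool-z sign)
top 916 [ 0.58583792 -0.06756225  0.09369755] [-0.00563193 -0.00277225  0.9999803 ] z [0.08938295 0.09373002 0.09776028]
scene 661 [ 0.58622512 -0.06472174  0.08381451] [-0.17066056  0.90287252  0.39458355] z [-0.0035282   0.09325609  0.09697225]
```

The cover is level at 94 mm, so it is held shut. Now go above the key.

>>> step_arm(
  xyz=[
    [-0.92,-0.392,0],
    [-0.92,-0.392,0],
    [-0.92,-0.392,0],
    [-0.92,-0.392,0],
    [-0.92,-0.392,0],
    [-0.92,-0.392,0],
    [-0.92,-0.392,0.2],
    [-0.92,-0.392,0.4],
    [-0.92,-0.392,0.4],
    [-0.92,-0.392,0.4],
  ],
  yaw=[0,0,0,0,0,0,0,0,0,0],
  claw=[-1,-1,-1,-1,-1,-1,-1,-1,-1,-1],
)

```text
time_s: 7.05
tcp_pos: [0.4953, 0.3159, 0.1445]
eef_rot: [179.7, -0.1, -57.2]
contact_force: [0.3, 0.2, 1.7]
gripper_width: 0.0878
gripper_force: 0.0
```

```bash
python3 -c "
from h import *
go(.4964,.3171,.067,-57)
p,d=cap('scene','scene3');t,_=cap('top','top3')
cv2.imwrite('pics/m3.png',np.hstack([cv2.resize(p[230:350,350:480],None,fx=3,fy=3),cv2.resize(t[200:320,140:270],None,fx=3,fy=3)]))"
```

```text
tcp [0.4953 0.3159 0.1445] rot [ 1.7974e+02 -1.0000e-01 -5.7150e+01] t 7.05 F [0.3 0.2 1.7] w 0.08783091198821807 gf 0.0 | share [-0.002  -0.0081  0.3876] yaw -0.0004 (tool-z sign)
```

View pics/m3.png

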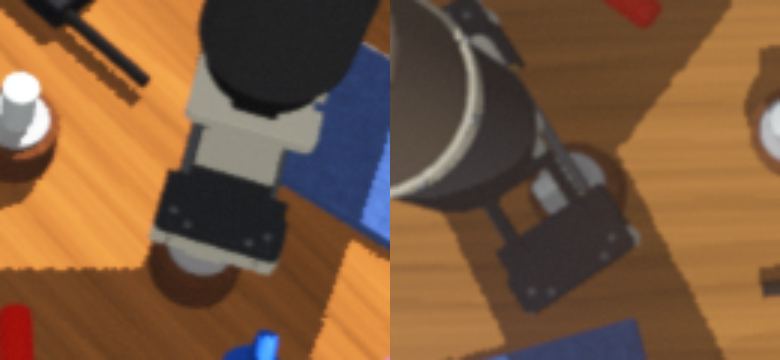

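The gripper straddles the key (left panel around (200,260)), with the spindle clear on the left. Descend and close.

>>> step_arm(
  xyz=[
    [0,-0.003,0.1],
    [0,-0.003,0.2],
    [0,-0.003,0.28],
    [0,-0.003,0.34],
    [0,-0.003,0.38],
    [0,-0.003,0.38],
    [0,-0.003,0.38],
    [0,-0.003,0.38],
    [0,-0.003,0.38],
    [0,-0.003,0.38],
    [0,-0.003,0.38],
    [0,-0.003,0.38],
    [0,-0.003,0.38],
    [0,-0.003,0.38],
  ],
  yaw=[0,0,0,0,0,0,0,0,0,0,0,0,0,0],
  claw=[-1,-1,-1,-1,-1,-0.5,0,0.4,0.6,0.8,1,1,1,1],
  grip_force=30,
)

```text
time_s: 8.32
tcp_pos: [0.4965, 0.3173, 0.0698]
eef_rot: [180.0, -0.0, -57.1]
contact_force: [-0.1, -0.2, 0.8]
gripper_width: 0.033
gripper_force: 0.0
```

```bash
python3 -c "
from h import *
go(.6241,-.1564,.2,-55)"
```

```text
tcp [0.4965 0.3173 0.0698] rot [180.    -0.   -57.06] t 8.32 F [-0.1 -0.2  0.8] w 0.032999863935481044 gf 0.0 | share [ 2.3348  0.7522 -0.651 ] yaw -0.0057 (tool-z sign)
```

>>> step_arm(
  xyz=[
    [0,0,0],
    [0,0,0],
    [0,0,0],
    [0,0,0],
    [0,0,0],
    [0,0,0],
    [0,0,0],
  ],
  yaw=[0,0,0,0,0,0,0],
  claw=[1,1,1,1,1,1,1],
)

```text
time_s: 8.9
tcp_pos: [0.4964, 0.3172, 0.0697]
eef_rot: [180.0, -0.0, -57.1]
contact_force: [-0.0, -0.1, -0.6]
gripper_width: 0.0138
gripper_force: 30.0
```

Gripped at 13.8 mm. Lift and carry.

>>> step_arm(
  xyz=[
    [0,0,-0.1],
    [0,0,-0.25],
    [0,0,-0.4],
    [0,0,-0.6],
    [0,0,-0.8],
    [0,0,-0.8],
  ],
  yaw=[0,0,0,0,0,0],
  claw=[1,1,1,1,1,1],
)

```text
time_s: 9.4
tcp_pos: [0.4997, 0.3196, 0.2387]
eef_rot: [-179.3, 0.1, -57.0]
contact_force: [1.3, 1.0, 0.1]
gripper_width: 0.0134
gripper_force: 30.0
```

>>> step_arm(
  xyz=[
    [0.15,0.048,0],
    [0.3,0.096,0],
    [0.45,0.145,0],
    [0.6,0.193,0],
    [0.75,0.241,0],
    [0.9,0.29,0],
    [1,0.322,0],
    [1,0.322,0],
  ],
  yaw=[0,0,0,0,0,0,0,0],
  claw=[1,1,1,1,1,1,1,1],
)

```text
time_s: 10.07
tcp_pos: [0.5514, 0.1112, 0.2294]
eef_rot: [180.0, -0.0, -57.2]
contact_force: [0.2, 0.6, -0.7]
gripper_width: 0.0139
gripper_force: 30.0
```

>>> step_arm(
  xyz=[
    [0.15,0.048,0],
    [0.3,0.096,0],
    [0.45,0.145,0],
    [0.6,0.193,0],
    [0.75,0.241,0],
    [0.9,0.29,0],
    [1,0.322,0],
    [1,0.322,0],
  ],
  yaw=[0,0,0,0,0,0,0,0],
  claw=[1,1,1,1,1,1,1,1],
)

```text
time_s: 10.73
tcp_pos: [0.6063, -0.0916, 0.229]
eef_rot: [179.9, -0.0, -57.2]
contact_force: [0.7, 0.6, -1.3]
gripper_width: 0.0136
gripper_force: 30.0
```

```bash
python3 -c "
from h import *
go(.6241,-.1564,.18,-55)"
```

```text
tcp [ 0.6063 -0.0916  0.229 ] rot [ 1.7994e+02 -1.0000e-02 -5.7230e+01] t 10.73 F [ 0.7  0.6 -1.3] w 0.013646400956743528 gf 29.999037086963654 | share [0.3206 0.1008 0.2448] yaw -0.0062 (tool-z sign)
```

>>> step_arm(
  xyz=[
    [0.15,0.05,0],
    [0.32,0.1,0],
    [0.32,0.1,0.1],
    [0.32,0.1,0.2],
    [0.32,0.1,0.245],
    [0.32,0.1,0.245],
    [0.32,0.1,0.245],
  ],
  yaw=[-0.006,-0.006,-0.006,-0.006,-0.006,-0.006,-0.006],
  claw=[1,1,1,1,1,1,1],
)

```text
time_s: 11.32
tcp_pos: [0.6239, -0.1526, 0.1807]
eef_rot: [179.9, 0.0, -54.9]
contact_force: [0.7, 1.1, -0.2]
gripper_width: 0.014
gripper_force: 30.0
```

```bash
python3 -c "
from h import *
go(.6241,-.1564,.18,-55)
p,d=cap('scene','scene4');t,e=cap('top','top4')
W=pts('scene',d)
P=W[140:230,200:300].reshape(-1,3)
o=np.linalg.norm(P[:,:2]-[.625,-.155],axis=1)<.04
for lo,hi in((.098,.108),(.115,.142),(.143,.16)):
    Q=P[o&(P[:,2]>lo)&(P[:,2]<hi)]; print(lo,hi,len(Q),Q.mean(0),Q.min(0),Q.max(0))
cv2.imwrite('pics/m4.png',np.hstack([cv2.resize(p[130:250,190:320],None,fx=3,fy=3),cv2.resize(t[120:240,340:470],None,fx=3,fy=3)]))"
```

```text
tcp [ 0.6239 -0.1526  0.1807] rot [ 1.7995e+02  1.0000e-02 -5.4850e+01] t 11.32 F [ 0.7  1.1 -0.2] w 0.014034497675760678 gf 29.9996280670166 | share [0.0163 0.0101 0.0035] yaw 0.0004 (tool-z sign)
0.098 0.108 151 [ 0.62865126 -0.14727526  0.10168085] [ 0.59864214 -0.17515713  0.09815891] [ 0.65118285 -0.1276091   0.10737001]
0.115 0.142 25 [ 0.62871777 -0.14065376  0.12923978] [ 0.61416547 -0.14722421  0.12068711] [ 0.64045602 -0.13535432  0.13555942]
0.143 0.16 93 [ 0.62250313 -0.13428118  0.15519758] [ 0.60171223 -0.15468435  0.14893758] [ 0.64330801 -0.12406777  0.15979079]
```

View pics/m4.png

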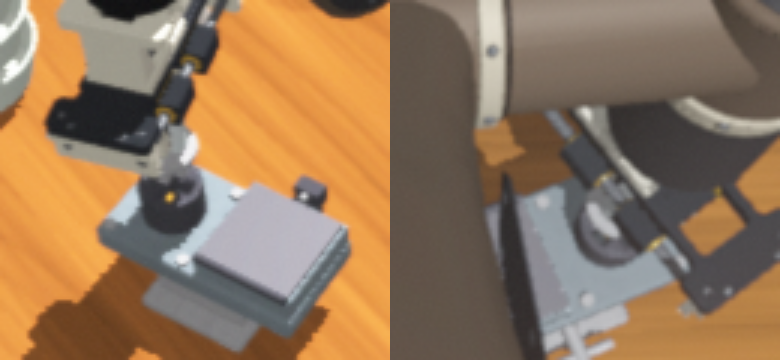

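The cover is shut and the key's stem sits right over the hub (left panel (172,178) above the gold plunger (170,197)). Centre, then lower slowly while watching the force.

>>> step_arm(
  xyz=[
    [0.012,0.006,0],
    [0.012,0.006,0],
    [0.012,0.006,0.03],
    [0.012,0.006,0.06],
    [0.012,0.006,0.08],
    [0.012,0.006,0.1],
    [0.012,0.006,0.11],
    [0.012,0.006,0.12],
    [0.012,0.006,0.12],
  ],
  yaw=[0,0,0,0,0,0,0,0,0],
  claw=[1,1,1,1,1,1,1,1,1],
)

```text
time_s: 12.17
tcp_pos: [0.6241, -0.1557, 0.1562]
eef_rot: [180.0, 0.0, -54.9]
contact_force: [-0.4, -0.8, -0.8]
gripper_width: 0.0137
gripper_force: 30.0
```

The tip is 5.5 mm below the mouth with no force, so the splines have entered. Continue.

>>> step_arm(
  xyz=[
    [0,0,0.01],
    [0,0,0.02],
    [0,0,0.03],
    [0,0,0.04],
    [0,0,0.05],
    [0,0,0.06],
    [0,0,0.07],
    [0,0,0.07],
  ],
  yaw=[0,0,0,0,0,0,0,0],
  claw=[1,1,1,1,1,1,1,1],
)

```text
time_s: 12.83
tcp_pos: [0.6239, -0.1563, 0.1423]
eef_rot: [179.9, -0.0, -54.9]
contact_force: [-1.8, -4.3, 0.8]
gripper_width: 0.0139
gripper_force: 30.0
```

>>> step_arm(
  xyz=[
    [0.004,0.005,0],
    [0.004,0.005,0.01],
    [0.004,0.005,0.02],
    [0.004,0.005,0.03],
    [0.004,0.005,0.04],
    [0.004,0.005,0.045],
    [0.004,0.005,0.045],
  ],
  yaw=[0,0,0,0,0,0,0],
  claw=[1,1,1,1,1,1,1],
  grip_force=50,
)

```text
time_s: 13.42
tcp_pos: [0.6241, -0.1569, 0.1342]
eef_rot: [-180.0, -0.0, -54.9]
contact_force: [-2.7, -0.6, 3.7]
gripper_width: 0.0139
gripper_force: 50.0
```

>>> step_arm(
  xyz=[
    [0,0,0.005],
    [0,0,0.01],
    [0,0,0.013],
    [0,0,0.013],
    [0,0,0.013],
  ],
  yaw=[0,0,0,0,0],
  claw=[1,1,1,1,1],
)

```text
time_s: 13.83
tcp_pos: [0.6242, -0.157, 0.1336]
eef_rot: [-180.0, -0.1, -54.8]
contact_force: [-7.8, 1.2, 18.0]
gripper_width: 0.0136
gripper_force: 50.0
```

Firm stop at the expected home height (0.1336 vs 0.1337), pressing 18 N. Hold for a moment and check.

>>> step_arm(
  xyz=[
    [0,0,0.002],
    [0,0,0.002],
    [0,0,0.002],
    [0,0,0.002],
    [0,0,0.002],
    [0,0,0.002],
  ],
  yaw=[0,0,0,0,0,0],
  claw=[1,1,1,1,1,1],
)

```text
time_s: 14.33
tcp_pos: [0.6242, -0.157, 0.1336]
eef_rot: [-179.9, -0.1, -54.8]
contact_force: [-8.6, 1.5, 21.2]
gripper_width: 0.0137
gripper_force: 50.0
```

```bash
python3 -c "
from h import *
p,d=cap('scene','scene5');t,e=cap('top','top5')
go(.6241,-.1564,.1337,-55)
P=pts('scene',d).reshape(-1,3); l=(P[:,:2]-[.6084,-.11])@np.array([[.932,-.363],[.363,.932]]); C=P[(abs(l[:,0]+.003)<.033)&(abs(l[:,1]-.0485)<.03)]; print(len(C),np.percentile(C[:,2],[5,50,95]))
cv2.imwrite('pics/m5.png',np.hstack([cv2.resize(p[130:250,190:320],None,fx=3,fy=3),cv2.resize(t[120:240,340:470],None,fx=3,fy=3)]))"
```

```text
tcp [ 0.6242 -0.157   0.1336] rot [-1.7995e+02 -9.0000e-02 -5.4850e+01] t 14.43 F [-9.3  1.6 20.3] w 0.013795706012404981 gf 50.01141428947449 | share [-0.0026 -0.0013 -0.0005] yaw 0.0004 (tool-z sign)
909 [1.21676698e-04 9.46133249e-02 5.42079019e-01]
```

View pics/m5.png

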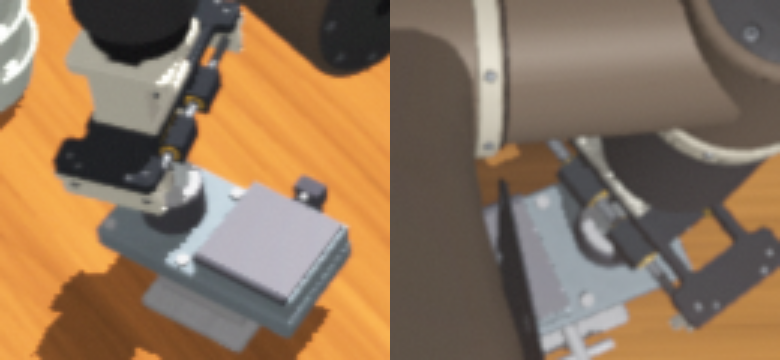

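The collar sits flush on the hub (left panel (182,185)), the cover is flat and shut (275,240), and the key is still gripped and pressed at about 20 N. Handing in.

```bash
python3 -c "
from h import *
print(job.close_job())"
```

```text
the job is handed in; nothing more can be done
None
```

I handed the job in with the cover snapped shut and the spline key home in the socket, still gripped and pressed down at about 20 N; the verdict was not shown, and I did not re-check the spindle, scanner, cup and mug.

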